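Turn over the leaf of the screw-gauge stand

ROBOT

A 7-joint arm with a two-finger parallel gripper is mounted at the origin on the work surface. World frame = base frame: x ahead of the robot, y to its left, z up, the work surface at z = 0. Lengths are in m, angles in rad, forces in N, time in s.
With the tool pointing down it reaches from about 0.425 to 0.875 m from the base axis. Payload 8.4 kg.
Tool frame: the origin (TCP) lies at the very end of the fingers, on their centre line; the grasp point (between the pads) lies 19 mm behind it (robot.grip_point_offset is the distance from the TCP to the grasp point, in m); z points along the fingers, y is the line along which they close (so a half turn about z gives the same grasp; the last joint's range is limited). The gripper opens to 87 mm and grips with 3 to 60 N. Pads are 19 mm wide; open, the fingers measure 117 mm over their backs; the gripper's body (75 mm by 190 mm) begins 51 mm behind the grasp point.
Start: joints at [1.243, 0.333, 0.04, 1.465, -0.013, 1.343, -0.059], TCP at [0.147, -0.633, 0.223] pointing down, gripper open.
Joint ranges: [-2.58, 2.58], [-0.38, 2.09], [-1.3, 1.39], [0.25, 2.4], [-1.5, 4.64], [0.08, 2.09], [-2.65, 2.65]. Speed limits (rad/s): [2.22, 2.22, 2.79, 2.79, 3.14, 3.14, 3.14].

INTERFACE

Orientations are given as a 3x3 rotation matrix whose columns are the frame's x, y, z axes.
In Python, from cell import robot gives the robot as it stands.
- The arm moves only by the shell command python3 -m crank 'ROWS' [OPENING] [FORCE]. ROWS is JSON, a list of rows, each an object of numbers: "x", "y", "z": the shift along the tool's x, y, z in mm; "turn": the turn about the tool's z in rad. In form: [{"x": .., "y": .., "z": .., "turn": ..}, ...]. A call has 1 to 20 rows; each row shifts and turns the commanded pose from where the row before left it, along the tool's axes as they then stand; what a row does not reach is not made up. A row lasts 1/10 s, in which the tool goes at most 50 mm and 8.59 degrees, less where a joint would pass 70% of its speed; a pose out of reach is approached as far as the arm can. A call with a gripper value outside its range is refused whole. OPENING is the closure, from 0 (fully open) to 1 (shut), set as the call begins (- or left out, the last holds). The fingers move at their own pace and stop on an object; FORCE is the grip in N (left out, the last holds). Time passes only in rows, so rows that do not move let the fingers close. It gives the time, the measured TCP pose, the force, the opening and the grip force at its end, in the units of the state.
- robot.state(): the state, without advancing time (a new reading comes with each control period).
- robot.camera(name): name is "scene" or "top" or "wrist"; returns a dict with "img" (420x560x3 uint8, red, green, blue), "range_z" (420x560 float32, m along the optical axis (not along the pixel's ray), 0 where there is no reading), "K" (3x3 intrinsics, pixels), "k1" (the pictures are not rectified: a ray, as slopes to the right and down, at radius r is drawn at 1 + k1 r^2 times it, then the intrinsics apply), "R" (3x3) and "t" (3): a world point X has camera coordinates R X + t. Camera axes: x right, y down, z forward; pixel columns grow to the right and rows downward; lengths in m; the calibration is good to about 2 mm. A picture is of the moment at which its call begins.
- robot.job_done(): hands the job in; it is judged then, once.
Trained networks look in a picture, given as the dict that the camera call returned (one of the last four; its "shot" number tells which), for a name from the list of things; names that differ only in an ending like _2 or _b are one class to them, and where a whole thing is asked for, a point or a joint stands for the part that bears it (a point fixed in the world has none). Each returns a list of dicts, best first, with "p" (0 to 1); they miss things now and then, are a little off and sometimes report something else, mostly with a low value. They report only what shows in the picture. A call takes as long as a camera call.
- robot.regions_of(picture, query): "pixels" (420x560 bool, what is visible of it) and "point" ([column, row] as shares, 0 to 1, of the picture: columns of its width, rows of its height, amid what is visible of it).
- robot.mark_of(picture, query): "point" ([column, row] as shares, 0 to 1, of the picture: columns of its width, rows of its height: a listed point, or the origin of a listed thing).
The state is a dict: "time_s": time; "joints": joint angles; "qd": joint speeds; "joint_torque": joint torques, N m; "tcp_pos": TCP position; "orientation": TCP orientation; "ft_force": force on the tool from outside, world axes, zero at the start; "wrist_torque": the same for the moment, N m; "gripper_width": finger opening in m; "grip_force": force on a finger pad.
Only numpy, scipy, OpenCV 4.12 (cv2) and the standard library are available. Lean on these libraries where they do the work, as an engineer would, in place of code of your own. Each camera call takes 0.05 s, during which the arm holds its last target. There are 200 camera calls.

TASK

Two screw-gauge stands sit on the bench, each with a hinged metal leaf standing ajar over its right-hand half (as seen from the robot). With a fingertip, push the leaf of the larger stand up and over its spine and press it down until it lies flat on the left-hand half, so that the sample screws under it lie open. Do not pinch the leaf between the fingers, leave the smaller stand's leaf as it is, and leave everything else on the bench where it stands.

Things in the scene. Friction and masses are not known exactly. Their poses are not given: they have to be found in the camera images.
- large_stand: fixed large screw-gauge stand: plywood-coloured tray 200 mm wide (its y) by 120 mm deep (its x), 28 mm tall, with a steel spine rod across its middle along its x axis. Origin: centre of the underside, on the bench; its x axis points away from the robot along the spine, y to the left, z up. The hinge axis of its leaf is parallel to x, at y = 0, 31 mm above the origin. It does not shift when pushed
- large_leaf (a joint): angle (rad) of the large stand's leaf about its spine: 0 = flat over the -y (right-hand) half, pi/2 = upright, pi = flat over the +y (left-hand) half. Starts ajar, at 0.3 to 0.75 rad. Stiff hinge (about 0.13 N m of friction): the leaf stays at whatever angle it is left and must be pushed all the way
- large_edge (a point): middle of the large leaf's free edge, at mid-thickness. The leaf is an aluminium plate with rows of holes, 4 mm thick, 102 mm along the spine, free edge 130 mm from the hinge axis, overhanging the tray's side by 30 mm when flat. x axis along the spine, y along the leaf towards the spine, z out of its upper face as it lies on the right-hand half
- small_stand: fixed small screw-gauge stand: plywood-coloured tray 110 mm wide (its y) by 80 mm deep (its x), 28 mm tall, with a steel spine rod across its middle along its x axis. Origin: centre of the underside, on the bench; its x axis points away from the robot along the spine, y to the left, z up. The hinge axis of its leaf is parallel to x, at y = 0, 31 mm above the origin. It does not shift when pushed
- small_leaf (a joint): angle (rad) of the small stand's leaf about its spine: 0 = flat over the -y (right-hand) half, pi/2 = upright, pi = flat over the +y (left-hand) half. Starts ajar, at 0.3 to 0.7 rad. Stiff hinge (about 0.05 N m of friction): the leaf stays at whatever angle it is left and must be pushed all the way. To be left alone
- small_edge (a point): middle of the small leaf's free edge, at mid-thickness. The leaf is an aluminium plate with rows of holes, 4 mm thick, 62 mm along the spine, free edge 75 mm from the hinge axis, overhanging the tray's side by 20 mm when flat. x axis along the spine, y along the leaf towards the spine, z out of its upper face as it lies on the right-hand half
- ratchet: bystander: ratchet wrench lying flat, 205 mm long along its x axis, 28 mm tall; origin under its middle, at bench height
- wrench: bystander: stainless pipe wrench lying flat, 255 mm long along its x axis, 16 mm tall; origin under its middle, at bench height
- jar: bystander: screw jar with screw-top lid, 72 mm across, 90 mm tall, upright; origin under its middle, at bench height
- mallet: bystander: mallet lying flat, 265 mm long along its x axis, 56 mm tall; origin under its middle, at bench height
- bowl: bystander: ceramic bowl, 130 mm across, 50 mm tall; origin under its middle, at bench height
- socket: bystander: steel hex socket standing on end, 26 mm across, 32 mm tall, between the two stands; origin under its middle, at bench height

How it is judged:
By the outcome, as a careful person would: the job done as asked, in the order asked, and still so for the second after the job is handed in, with the robot touching nothing.
It also fails if it takes over 51 s, if anything falls off the work surface, if the arm or the gripper's body presses on something with over 40 N, if the wrist force passes 120 N, or if a joint passes its speed limit or range.

## Working session

There is one attempt and no reset: what is moved stays moved. The work goes in short steps, Python scripts to look and compute and a shell command to move; the robot and the scene stay as the last step left them, time stands still between calls to the robot, and variables do not carry over. Pictures are saved under pics/ and viewed, at most 10 in all, crops included, and the job is handed in when it is done.

```bash
mkdir -p pics; cat > h.py <<'E'
import numpy as np, cv2
from cell import robot
def world(c,pts,z=None):
    """pixels (N,2) -> world with range image"""
    K=c["K"];pts=np.atleast_2d(pts).astype(float)
    d=(pts-[K[0,2],K[1,2]])/[K[0,0],K[1,1]]
    u=d.copy()
    for _ in range(10): u=d/(1+c["k1"]*(u**2).sum(1,keepdims=True))
    px=pts.astype(int)
    Z=c["range_z"][px[:,1],px[:,0]]
    P=np.c_[u,np.ones(len(u))]*Z[:,None]
    return (P-c["t"])@c["R"], Z
def save(c,n): cv2.imwrite("pics/"+n+".png",c["img"][:,:,::-1])
E
python3 - <<'E'
from h import *
np.set_printoptions(precision=4,suppress=True)
s=robot.state();print(s["time_s"],s["tcp_pos"],s["orientation"],s["gripper_width"])
for n in ["scene","top"]:
    c=robot.camera(n);save(c,n+"0")
    for q in ["large_stand","large_leaf","small_leaf","socket","jar","mallet","bowl","ratchet","wrench"]:
        r=robot.regions_of(c,q)
        if not r: print(n,q,None);continue
        r=r[0];v,u=np.nonzero(r["pixels"]);P,Z=world(c,np.c_[u,v]);P=P[Z>0]
        print(n,q,round(r["p"],2),np.round(np.array(r["point"])*[560,420]),"med",np.median(P,0),"lo",np.percentile(P,2,0),"hi",np.percentile(P,98,0))
    for q in ["large_stand","large_edge","small_edge"]:
        for m in robot.mark_of(c,q)[:1]:
            p=np.array(m["point"])*[560,420];print(n,"mark",q,m["p"],p,world(c,[p])[0])
E
```

```text
0.0 [ 0.1473 -0.6326  0.2216] [[ 0.9739  0.2269 -0.0005]
 [ 0.2269 -0.9739  0.0016]
 [-0.0002 -0.0016 -1.    ]] 0.0871504220096504
scene large_stand 0.88 [210. 246.] med [ 0.5255 -0.234   0.0212] lo [ 0.4463 -0.3082  0.0046] hi [ 0.594  -0.1024  0.1033]
scene large_leaf 0.88 [195. 241.] med [ 0.5085 -0.2606  0.0773] lo [ 0.4537 -0.312   0.0355] hi [ 0.5519 -0.2008  0.1061]
scene small_leaf 0.72 [274. 184.] med [0.5515 0.1454 0.0446] lo [0.4929 0.1025 0.0024] hi [0.5832 0.2127 0.0571]
scene socket 0.62 [234. 205.] med [ 0.4723 -0.0151  0.0239] lo [ 0.4582 -0.0228  0.0042] hi [0.481  0.0008 0.0368]
scene jar None
scene mallet 0.61 [273. 264.] med [ 0.7521 -0.1811  0.0394] lo [ 0.7014 -0.3735  0.0004] hi [ 0.7907 -0.1392  0.0579]
scene bowl 0.59 [325. 197.] med [0.7304 0.207  0.0323] lo [0.6793 0.1196 0.0054] hi [0.7929 0.2409 0.0528]
scene ratchet 0.65 [143. 303.] med [ 0.485  -0.4749  0.0145] lo [ 0.3783 -0.4849  0.002 ] hi [ 0.5732 -0.4507  0.0283]
scene wrench 0.74 [275. 266.] med [ 0.7522 -0.1846  0.0392] lo [ 0.7026 -0.3735 -0.0002] hi [ 0.7906 -0.1378  0.0579]
scene mark large_st
[... 632 characters left out ...]
.0218  0.0265] hi [0.7762 0.0354 0.0941]
top mallet 0.93 [341. 168.] med [ 0.7393 -0.1787  0.0398] lo [ 0.692  -0.363  -0.0022] hi [ 0.7802 -0.1232  0.0579]
top bowl 0.9 [238. 172.] med [0.7447 0.1857 0.02  ] lo [0.686  0.1257 0.0004] hi [0.7924 0.2399 0.0508]
top ratchet 0.69 [430. 248.] med [ 0.4557 -0.4673  0.0148] lo [ 0.3709 -0.4825 -0.0028] hi [ 0.5673 -0.4509  0.0286]
top wrench 0.8 [139. 236.] med [0.5237 0.5316 0.0139] lo [ 0.3784  0.5047 -0.0007] hi [0.616  0.5694 0.0203]
top mark large_stand 0.68 [350.224 234.402] [[ 0.5086 -0.1944  0.0334]]
top mark large_edge 0.87 [388.808 234.906] [[ 0.4948 -0.3072  0.1025]]
top mark small_edge 0.81 [260.904 227.598] [[ 0.5451  0.108  -0.0016]]
```

View pics/top0.png

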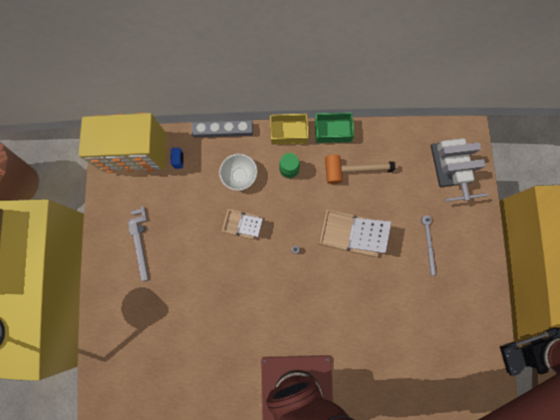

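View pics/scene0.png

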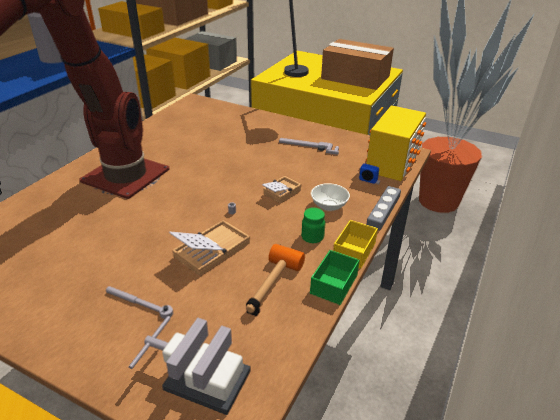

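```bash
python3 - <<'E'
from h import *
np.set_printoptions(precision=4,suppress=True)
c=robot.camera("top")
r=robot.regions_of(c,"large_leaf")[0];m=cv2.erode(r["pixels"].astype(np.uint8),np.ones((3,3)))
v,u=np.nonzero(m);P,Z=world(c,np.c_[u,v]);P=P[(Z>0)&(P[:,2]>.035)]
n0=np.linalg.svd(P-np.median(P,0))[2][2]; d=(P-np.median(P,0))@n0;P=P[abs(d)<.006]
n=np.linalg.svd(P-P.mean(0),full_matrices=False)[2][2];n*=np.sign(n[2]);print("normal",n,"tilt",np.arccos(n[2]),"yaw of spine",np.arctan2(n[1],n[0])-np.pi/2,len(P))
h,yaw=P.mean(0),np.arctan2(n[1],n[0])-np.pi/2
e=np.array([np.cos(yaw),np.sin(yaw),0]);f=np.array([-e[1],e[0],0])
a=(P@e);b=P@f;print("along e",np.percentile(a,[1,99]),"b",np.percentile(b,[1,50,99]),"mean",h,"e",e)
z31=.033; bh=(h@n-z31*n[2]); print("hinge b approx",bh/(n@f))
E
```

```text
normal [0.1515 0.55   0.8213] tilt 0.6071162259342592 yaw of spine -0.2687239310904903 956
along e [0.5048 0.5984] b [-0.1582 -0.1116 -0.0556] mean [ 0.5016 -0.253   0.0711] e [ 0.9641 -0.2655  0.    ]
hinge b approx -0.05582713441934703
```

The top view shows the large stand at about (355,234) with its leaf over the right half, edge at about (389,235). The small stand is at (242,225) and the socket at (296,250). The scene view agrees: large leaf at (195,241), ajar and tilted up. I'll refine the yaw and hinge next.

```bash
python3 - <<'E'
from h import *
np.set_printoptions(precision=4,suppress=True)
for n in ["top","scene"]:
    c=robot.camera(n)
    L=robot.regions_of(c,"large_leaf")[0]["pixels"];S=robot.regions_of(c,"large_stand")[0]["pixels"]
    def pts(m,lo,hi):
        v,u=np.nonzero(m);P,Z=world(c,np.c_[u,v]);return P[(Z>0)&(P[:,2]>lo)&(P[:,2]<hi)]
    P=pts(L,.034,.12)
    print(n,"leaf rect",cv2.minAreaRect((P[:,:2]*1000).astype(np.float32)))
    T=pts(S&~L,.022,.034)
    print(n,"tray rim rect",cv2.minAreaRect((T[:,:2]*1000).astype(np.float32)),len(T))
    # yaw minimising spread of z within bins across f (leaf): fit z=a+b*y+c*x robustly
    A=np.c_[P[:,:2],np.ones(len(P))];w=np.ones(len(P))
    for _ in range(20):
        k=np.linalg.lstsq(A*w[:,None],P[:,2]*w,rcond=None)[0];w=1/(1+((A@k-P[:,2])/.002)**2)
    print("plane",k,"yaw",np.arctan2(k[0],-k[1]),"tilt",np.arctan(np.hypot(k[0],k[1])))
    cr=c["img"][160:330,110:400] if n=="scene" else c["img"][190:275,300:420]
    cv2.imwrite(f"pics/{n}crop.png",cv2.resize(cr,None,fx=(2.7 if n=="scene" else 6),fy=(2.7 if n=="scene" else 6),interpolation=2)[:,:,::-1])
E
```

```text
top leaf rect ((503.2425231933594, -249.24899291992188), (111.66287231445312, 101.85279083251953), 75.52452087402344)
top tray rim rect ((515.0574340820312, -198.61541748046875), (198.2986602783203, 119.88738250732422), 75.81291961669922) 229
plane [-0.166  -0.6735 -0.0164] yaw -0.24168089837834666 tilt 0.6064332098973717
scene leaf rect ((506.00531005859375, -253.5515594482422), (111.80103302001953, 105.20262908935547), 72.94905090332031)
scene tray rim rect ((518.8400268554688, -201.65293884277344), (203.27638244628906, 126.86701202392578), 75.83766174316406) 576
plane [-0.1755 -0.6552 -0.0055] yaw -0.26165531869144937 tilt 0.5960042400509743
```

View pics/topcrop.png

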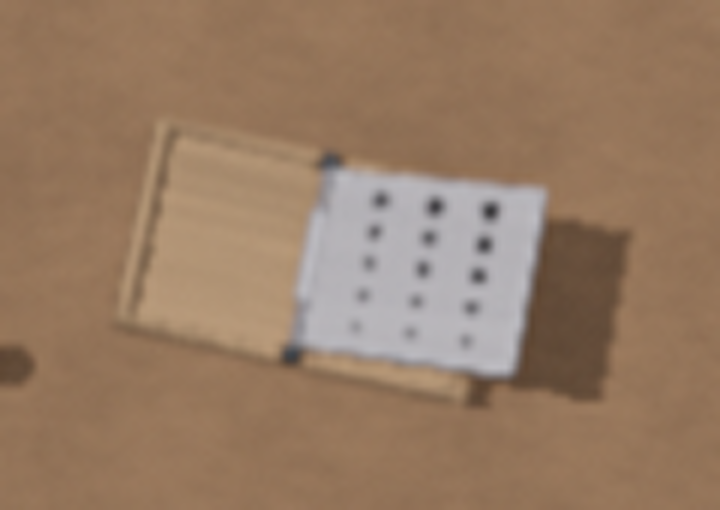

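```bash
python3 -m crank '[{"turn":0.12},{"turn":0.12},{"turn":0.12},{"turn":0.117},{"x":21,"y":-29},{"x":21,"y":-29},{"x":21,"y":-29},{"x":21,"y":-29},{"x":21,"y":-29},{"x":21,"y":-29},{"x":21,"y":-29},{"x":21,"y":-29},{"x":21,"y":-29},{"x":21,"y":-29},{"x":21,"y":-29},{"x":20,"y":-31},{},{}]' 1 20
cat >> h.py <<'E'
psi=-.248;e=np.array([np.cos(psi),np.sin(psi)]);f=np.array([-e[1],e[0]]);O=np.array([.516,-.2])
def where():
    s=robot.state();p=np.array(s["tcp_pos"]);d=p[:2]-O;R=np.array(s["orientation"]);F=np.array(s["ft_force"])
    print("t",round(s["time_s"],2),"e,s,z mm",np.round([d@e*1000,d@f*1000,p[2]*1000],1),"yaw err",round(np.arctan2(R[1,0],R[0,0])-psi,4),"Fe,Fs,Fz",np.round([F[:2]@e,F[:2]@f,F[2]],1),"w",s["gripper_width"])
E
python3 -c "
from h import *;where()"
```

```text
t 1.7 e,s,z mm [-251.  -510.3  222.5] yaw err 0.4767 Fe,Fs,Fz [ 1.7 -0.  -1. ] w 0.08727237023818223validation failed for argument at $[0]...
```

```bash
python3 -m crank '[{"x":0,"y":0,"z":0,"turn":0.12},{"x":0,"y":0,"z":0,"turn":0.12},{"x":0,"y":0,"z":0,"turn":0.12},{"x":0,"y":0,"z":0,"turn":0.117},{"x":21,"y":-29,"z":0,"turn":0},{"x":21,"y":-29,"z":0,"turn":0},{"x":21,"y":-29,"z":0,"turn":0},{"x":21,"y":-29,"z":0,"turn":0},{"x":21,"y":-29,"z":0,"turn":0},{"x":21,"y":-29,"z":0,"turn":0},{"x":21,"y":-29,"z":0,"turn":0},{"x":21,"y":-29,"z":0,"turn":0},{"x":21,"y":-29,"z":0,"turn":0},{"x":21,"y":-29,"z":0,"turn":0},{"x":21,"y":-29,"z":0,"turn":0},{"x":20,"y":-31,"z":0,"turn":0},{"x":0,"y":0,"z":0,"turn":0},{"x":0,"y":0,"z":0,"turn":0}]' 1 20
python3 -c "
from h import *;where()"
```

```text
time_s: 3.5
tcp_pos: [0.4773, -0.3547, 0.2225]
orientation: [[0.97, -0.244, -0.0], [-0.244, -0.97, 0.0], [-0.0, -0.0, -1.0]]
ft_force: [-0.5, -0.1, 0.1]
gripper_width: 0.0002
grip_force: 0.0
t 3.5 e,s,z mm [   0.4 -159.5  222.5] yaw err 0.0019 Fe,Fs,Fz [-0.4 -0.2  0.1] w 0.00021755179451217132
```

```bash
python3 -m crank '[{"x":0,"y":0,"z":35,"turn":0},{"x":0,"y":0,"z":35,"turn":0},{"x":0,"y":0,"z":35,"turn":0},{"x":0,"y":0,"z":31,"turn":0},{"x":0,"y":-10,"z":0,"turn":0},{"x":0,"y":-10,"z":0,"turn":0},{"x":0,"y":-10,"z":0,"turn":0},{"x":0,"y":-5,"z":-4,"turn":0},{"x":0,"y":-5,"z":-6,"turn":0},{"x":0,"y":0,"z":0,"turn":0}]'
python3 -c "
from h import *;where()
c=robot.camera('top')
for q in ['large_edge']:
  for m in robot.mark_of(c,q)[:1]:
    p=np.array(m['point'])*[560,420];print(p,m['p'],world(c,[p])[0])
c=robot.camera('scene');cv2.imwrite('pics/s1.png',cv2.resize(c['img'][140:320,90:330],None,fx=3,fy=3)[:,:,::-1])
"
```

```text
time_s: 4.5
tcp_pos: [0.4879, -0.3164, 0.0987]
orientation: [[0.97, -0.245, 0.003], [-0.245, -0.97, -0.001], [0.003, 0.001, -1.0]]
ft_force: [0.1, -0.1, -0.0]
gripper_width: 0.0005
grip_force: 0.0
t 4.5 e,s,z mm [   1.3 -119.7   98.7] yaw err 0.0009 Fe,Fs,Fz [ 0.1 -0.1 -0. ] w 0.0005298330290896515
[390.208 234.99 ] 0.7 [[ 0.47469656 -0.26833734  0.26598955]]
```

View pics/s1.png

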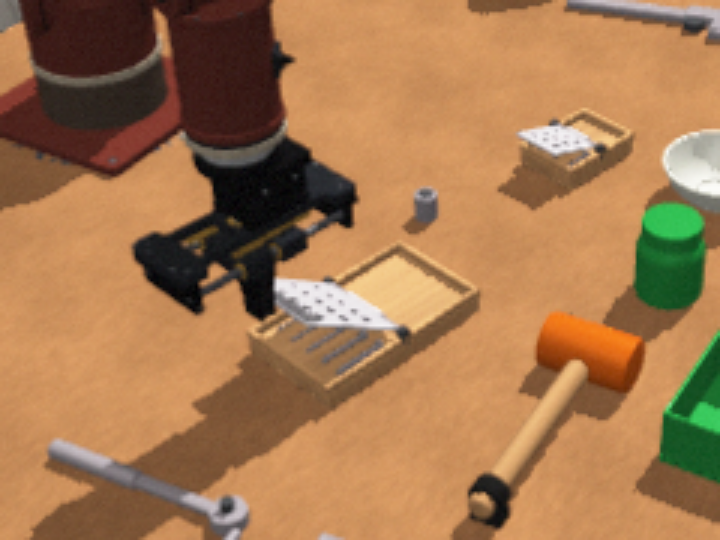

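The view shows the fingertip at (262,290) just short of the leaf's free edge at (280,290). I'll lower the tip 12 mm, then follow the arc.

```bash
python3 -m crank '[{"x":0,"y":3,"z":12,"turn":0},{"x":0,"y":-5,"z":0,"turn":0},{"x":0,"y":-5,"z":-3,"turn":0},{"x":0,"y":-8,"z":-10,"turn":0},{"x":0,"y":-9,"z":-10,"turn":0},{"x":0,"y":-10,"z":-9,"turn":0},{"x":0,"y":-11,"z":-8,"turn":0},{"x":0,"y":-11,"z":-6,"turn":0},{"x":0,"y":0,"z":0,"turn":0}]'
python3 -c "
from h import *;where()
c=robot.camera('scene');cv2.imwrite('pics/s2.png',cv2.resize(c['img'][140:320,90:330],None,fx=3,fy=3)[:,:,::-1])
"
```

```text
time_s: 5.55
tcp_pos: [0.5018, -0.26, 0.1317]
orientation: [[0.97, -0.243, 0.002], [-0.243, -0.97, 0.0], [0.002, -0.001, -1.0]]
ft_force: [-0.9, -0.8, -0.4]
gripper_width: 0.0004
grip_force: 0.0
t 5.55 e,s,z mm [  0.9 -61.7 131.7] yaw err 0.0028 Fe,Fs,Fz [-0.7 -1.  -0.4] w 0.0003770623681355708
```

View pics/s2.png

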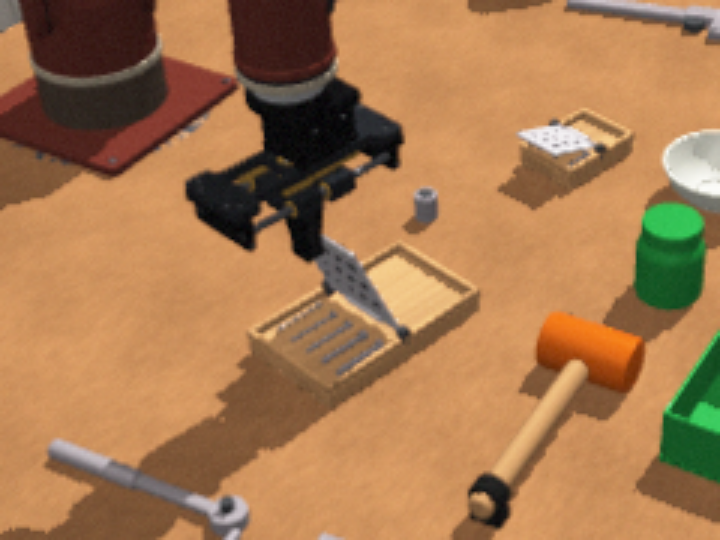

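The leaf now stands steep, at about 1.18 rad, with the tip at (305,250) against its edge. Next I take it past upright and down the other side.

```bash
python3 -m crank '[{"x":0,"y":-12,"z":-1,"turn":0},{"x":0,"y":-12,"z":-1,"turn":0},{"x":0,"y":-12,"z":-1,"turn":0},{"x":0,"y":-12,"z":-1,"turn":0},{"x":0,"y":-12,"z":1,"turn":0},{"x":0,"y":-12,"z":1,"turn":0},{"x":0,"y":-10,"z":3,"turn":0},{"x":0,"y":-10,"z":4,"turn":0},{"x":0,"y":-9,"z":5,"turn":0},{"x":0,"y":-9,"z":5,"turn":0},{"x":0,"y":-8,"z":7,"turn":0},{"x":0,"y":-8,"z":7,"turn":0},{"x":0,"y":0,"z":0,"turn":0}]'
python3 -c "
from h import *;where()
c=robot.camera('scene');cv2.imwrite('pics/s3.png',cv2.resize(c['img'][140:320,90:330],None,fx=3,fy=3)[:,:,::-1])
"
```

```text
time_s: 6.9
tcp_pos: [0.5308, -0.1386, 0.1002]
orientation: [[0.97, -0.244, -0.002], [-0.244, -0.97, 0.001], [-0.002, -0.001, -1.0]]
ft_force: [1.0, -0.5, 0.6]
gripper_width: 0.0007
grip_force: 0.0
t 6.9 e,s,z mm [ -0.7  63.2 100.2] yaw err 0.0014 Fe,Fs,Fz [ 1.1 -0.2  0.6] w 0.0006675386269646673
```

View pics/s3.png

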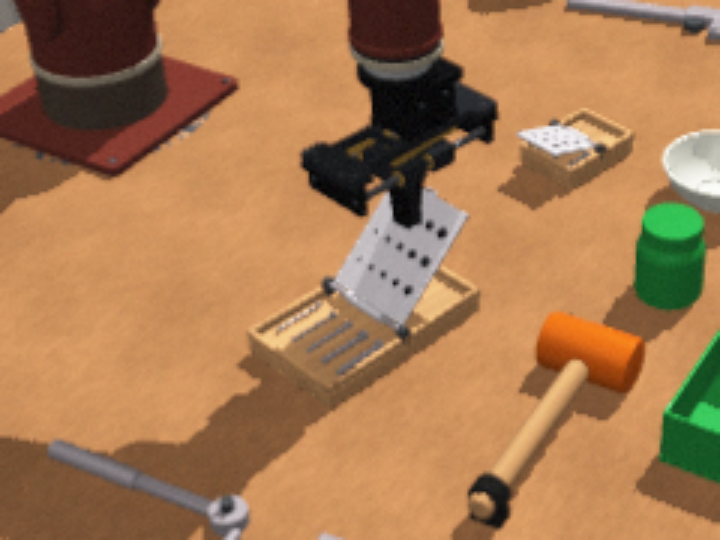

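The leaf is past upright, leaning left at about 2.4 rad, with the tip on its face at (405,215). Now I press it down.

```bash
python3 -m crank '[{"x":0,"y":-7,"z":6,"turn":0},{"x":0,"y":-7,"z":7,"turn":0},{"x":0,"y":-5,"z":9,"turn":0},{"x":0,"y":-4,"z":10,"turn":0},{"x":0,"y":-3,"z":10,"turn":0},{"x":0,"y":-3,"z":10,"turn":0},{"x":0,"y":-1,"z":8,"turn":0},{"x":0,"y":0,"z":4,"turn":0},{"x":0,"y":0,"z":2,"turn":0},{"x":0,"y":0,"z":1,"turn":0},{"x":0,"y":0,"z":0,"turn":0}]'
python3 -c "
from h import *;where()"
```

```text
time_s: 8.05
tcp_pos: [0.5387, -0.1114, 0.0347]
orientation: [[0.969, -0.246, 0.0], [-0.246, -0.969, -0.0], [0.0, 0.0, -1.0]]
ft_force: [0.4, -0.1, 0.2]
gripper_width: -0.0
grip_force: 0.0
t 8.05 e,s,z mm [ 0.2 91.5 34.7] yaw err -0.0006 Fe,Fs,Fz [0.4 0.  0.2] w -2.674157440368753e-05
```

```bash
python3 -m crank '[{"x":0,"y":0,"z":1,"turn":0},{"x":0,"y":0,"z":1,"turn":0},{"x":0,"y":0,"z":0,"turn":0}]'
python3 -m crank '[{"x":0,"y":0,"z":1,"turn":0},{"x":0,"y":0,"z":0,"turn":0}]'
python3 -c "
from h import *;where()"
```

```text
time_s: 8.35
tcp_pos: [0.539, -0.1114, 0.0334]
orientation: [[0.969, -0.246, 0.001], [-0.246, -0.969, -0.0], [0.001, 0.0, -1.0]]
ft_force: [-2.5, 0.5, 7.6]
gripper_width: 0.0004
grip_force: 3.6
time_s: 8.55
tcp_pos: [0.539, -0.1114, 0.0332]
orientation: [[0.969, -0.246, 0.001], [-0.246, -0.969, -0.001], [0.001, 0.0, -1.0]]
ft_force: [-6.7, 0.7, 15.4]
gripper_width: 0.0005
grip_force: 8.2
t 8.55 e,s,z mm [ 0.5 91.5 33.2] yaw err -0.0005 Fe,Fs,Fz [-6.7 -1.  15.4] w 0.00045121635835717564
```

Firm contact: 15 N with the tip at z = 33.2 mm, which is the flat leaf's top face. I'll lift straight up, retreat and check.

```bash
python3 -m crank '[{"x":0,"y":0,"z":-5,"turn":0},{"x":0,"y":0,"z":-25,"turn":0},{"x":0,"y":0,"z":-40,"turn":0},{"x":0,"y":0,"z":-40,"turn":0},{"x":0,"y":0,"z":-40,"turn":0},{"x":0,"y":0,"z":-20,"turn":0},{"x":0,"y":40,"z":0,"turn":0},{"x":0,"y":40,"z":0,"turn":0},{"x":0,"y":40,"z":0,"turn":0},{"x":0,"y":40,"z":0,"turn":0},{"x":0,"y":40,"z":0,"turn":0},{"x":0,"y":40,"z":0,"turn":0},{"x":0,"y":40,"z":0,"turn":0},{"x":0,"y":0,"z":0,"turn":0}]'
python3 - <<'E'
from h import *
np.set_printoptions(precision=4,suppress=True)
where()
for n in ["top","scene"]:
    c=robot.camera(n)
    for q in ["large_leaf","small_leaf"]:
        for r in robot.regions_of(c,q)[:1]:
            m=cv2.erode(r["pixels"].astype(np.uint8),np.ones((3,3)));v,u=np.nonzero(m);P,Z=world(c,np.c_[u,v]);P=P[Z>0]
            print(n,q,round(r["p"],2),"z pct",np.percentile(P[:,2],[5,25,50,75,95]),"med",np.median(P,0))
    for q in ["large_edge","small_edge"]:
        for m in robot.mark_of(c,q)[:1]:
            p=np.array(m["point"])*[560,420];print(n,q,m["p"],world(c,[p])[0])
cv2.imwrite('pics/s4.png',cv2.resize(c['img'][140:320,90:330],None,fx=3,fy=3)[:,:,::-1])
E
```

```text
time_s: 9.95
tcp_pos: [0.4663, -0.389, 0.2012]
orientation: [[0.967, -0.254, -0.002], [-0.254, -0.967, -0.002], [-0.001, 0.003, -1.0]]
ft_force: [-0.1, -0.3, 0.5]
gripper_width: 0.0006
grip_force: 0.0
t 9.95 e,s,z mm [  -1.8 -195.4  201.2] yaw err -0.0086 Fe,Fs,Fz [-0.  -0.3  0.5] w 0.0006020797113869132
top large_leaf 0.7 z pct [0.0275 0.0302 0.032  0.0338 0.0367] med [ 0.5328 -0.1385  0.032 ]
top small_leaf 0.92 z pct [0.0343 0.0386 0.0441 0.0492 0.0536] med [0.5471 0.1418 0.0441]
top large_edge 0.82 [[ 0.5614 -0.0757 -0.0006]]
top small_edge 0.66 [[0.5414 0.1086 0.0518]]
scene large_leaf 0.64 z pct [0.0305 0.0325 0.0341 0.0355 0.0374] med [ 0.5362 -0.1411  0.0341]
scene large_edge 0.91 [[ 0.5495 -0.0691  0.029 ]]
scene small_edge 0.65 [[0.5305 0.1408 0.0224]]
```

View pics/s4.png

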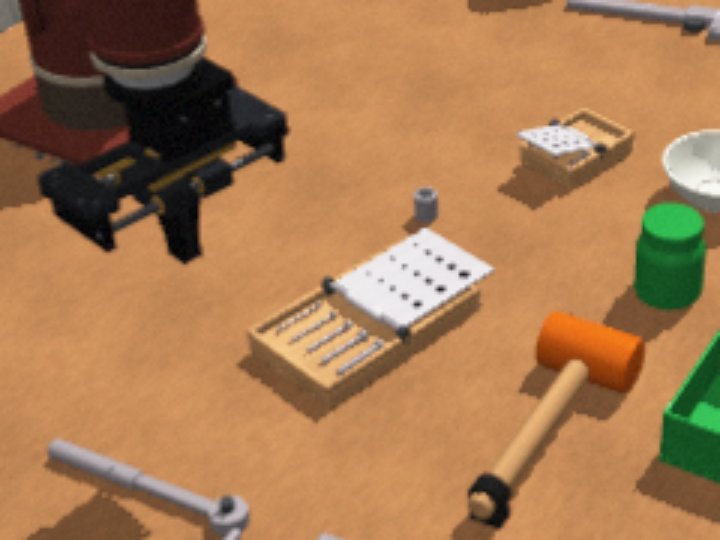

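The leaf lies flat on the left half at (415,275) and the screws at (330,335) are open. The small leaf and the bystanders look unchanged, and the arm is clear, so I'm handing in.

```bash
python3 -c "
from cell import robot;print(robot.job_done())"
```

```text
the job is handed in; nothing more can be done
None
```

The large stand's leaf was pushed over its spine with the closed fingertip and pressed flat on the left-hand half, leaving the screws open; in the last picture the small leaf and the bystanders in view look unmoved, and the job was handed in after about 10 s of robot time.

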